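Close the offcut box with its drop-in cover

ROBOT

A 6-joint arm with a two-finger parallel gripper is mounted at the origin on the work surface. World frame = base frame: x ahead of the robot, y to its left, z up, the work surface at z = 0. Lengths are in m, angles in rad, forces in N, time in s.
With the tool pointing down it reaches from about 0.3 to 0.775 m from the base axis. Payload 14.6 kg.
Tool frame: the origin (TCP) lies on the centre line of the jaws, within the pads' length; the fingertips stand 25 mm ahead of it and the grasp point (between the pads) lies 6 mm ahead of it (ctrl.tip_reach is the distance from the TCP to the fingertips, in m); z points along the fingers, y is the line along which they close (so a half turn about z gives the same grasp; the last joint's range is limited). The gripper opens to 94 mm and grips with 3 to 60 N. Pads are 16 mm wide; open, the fingers measure 119 mm over their backs; the gripper's body (75 mm by 177 mm) begins 78 mm behind the grasp point.
Start: joints at [1.271, 0.3, 1.521, -0, 1.321, -0.067], TCP at [0.127, 0.535, 0.23] pointing down, gripper open.
Joint ranges: [-3.03, 3.03], [-0.79, 2.21], [0.23, 2.52], [-1.04, 4.18], [0, 3.07], [-2.55, 2.55]. Speed limits (rad/s): [2.22, 2.22, 2.57, 3.14, 3.14, 3.14].

INTERFACE

Orientations are given as [roll, pitch, yaw] about the fixed x, y, z axes, in that order (R = Rz(yaw) Ry(pitch) Rx(roll)).
In Python, from station import ctrl gives the robot as it stands. The module is installed in compiled form; this text tells all that it offers.
- The arm moves only by the tool apply_moves, never from a script. Its argument "deltas" is a list of rows, each a list of 7 numbers: the closure in counts, from 0 (fully open) to 255 (shut), then the shift along the world's x, y, z in cm, then the turn, a rotation vector about the world's x, y, z in rad. In form: [[jaw, tx, ty, tz, ax, ay, az], ...]. A call has 1 to 10 rows; each row shifts and turns the commanded pose from where the row before left it; what a row does not reach is not made up. A row lasts 1/10 s, in which the tool goes at most 50 mm and 8.59 degrees, less where a joint would pass 70% of its speed; a pose out of reach is approached as far as the arm can. A call with a gripper value outside its range is refused whole. The fingers move at their own pace and stop on an object; "grip_force" is the grip in N (left out, the last holds). Time passes only in rows, so rows that do not move let the fingers close. It gives the time, the measured TCP pose, the force, the opening and the grip force at its end, in the units of the state.
- ctrl.get_obs(): the state, without advancing time (a new reading comes with each control period).
- ctrl.camera(name): name is "side" or "top"; returns a dict with "img" (420x560x3 uint8, red, green, blue), "K" (3x3 intrinsics, pixels), "pose" (4x4, takes a point from camera to world coordinates). Camera axes: x right, y up, looking along -z (the intrinsics and any distortion apply to the point x, -y, -z); pixel columns grow to the right and rows downward; lengths in m; the calibration is good to about 2 mm. A picture is of the moment at which its call begins. There is no depth.
- ctrl.hand_in(): hands the job in; it is judged then, once.
The state is a dict: "time_s": time; "qpos": joint angles; "joint_vel": joint speeds; "tau": joint torques, N m; "ee_pos": TCP position; "eef_rot": TCP orientation; "force": force on the tool from outside, world axes, zero at the start; "moment": the same for the moment, N m; "grip_width": finger opening in m; "grip_force": force on a finger pad.
Only numpy, scipy, OpenCV 4.12 (cv2) and the standard library are available. Lean on these libraries where they do the work, as an engineer would, in place of code of your own. Each camera call takes 0.05 s, during which the arm holds its last target. There are 200 camera calls.

TASK

Clear the terracotta block away from in front of the rack and stand it midway between the two green tins. Draw the metal cover out by its red tab until it lies flat on the bench, fully clear of the rack's board, and let go of it; then take it by its blue handle, tilt it one end first through the opening of the offcut box, and leave it lying flat on the ledges, centred so that both ends are tucked about equally under the yellow lips. Do not disturb the tins, the jar or the pot of punches.

Things in the scene. Friction and masses are not known exactly. Their poses are not given: they have to be found in the camera images.
- rack: Low dark wooden sheet rack, fixed. Origin: centre of its footprint on the bench; own -x is the open front, y its width, z up. Board 190 (x) by 250 (y) mm, underside 85 mm up, front edge at x = -95 mm; sheets stacked on it up to 157 mm. Side walls 12 mm thick at y = -119 and +119 mm.
- cover: Flat bright metal cover, 140 (own x) by 190 (own y) by 6 mm, about 0.45 kg. Origin: centre of its underside; z normal to the sheet. Blue handle in the middle, red tab at its -x edge. Starts flat on the bench, handle under the rack's board, tab sticking out in front, axes within 3 degrees of the rack's. Under the board it can be lifted at most 15 mm.
- cover_handle (a point): Top centre of the cover's blue upright handle, 70 mm above the cover's underside, over its centre. The handle is a fin 50 mm long along the cover's x and 16 mm thick along its y.
- cover_tab (a point): Top centre of the cover's red upright pull tab: 52 mm from the cover's centre towards its -x, 36 mm above the underside. The tab is 28 mm long along the cover's x and 10 mm thick along its y.
- box: Offcut box of light wood, fixed. Origin: centre of its underside on the bench; y is its long direction, z up. Outside 174 (x) by 254 (y) by 82 mm high, walls 12 mm, inside 150 by 230 mm. Each y end has a yellow inward lip 30 mm wide, underside 76 mm and top 82 mm up: the top opening is 150 (x) by 170 (y) mm.
- box_seat (a point): Centre of the box's ledge plane, 50 mm above the bench, axes as the box; the seated cover's origin belongs here, either way round. Ledges: 48 mm wide at the ends, 12 mm at the sides; lips 26 mm above them. With one end of the cover 25 mm under a lip, the other end passes the other lip with 5 mm to spare; centred, each end is 10 mm under its lip.
- block: Terracotta-coloured block, 40 (own x) by 90 (own y) by 60 mm high, about 0.18 kg. Origin: centre of its underside. Starts on the bench in front of the cover, in the way of drawing it out; yaw varies by about 45 degrees either way.
- tin_a: Closed green tin with a steel lid, 66 mm diameter, 80 mm high. Origin: centre of its underside, on the bench.
- tin_b: Second, identical tin, about 210 mm from the first centre to centre.
- jar: Low jar with black lid, 68 mm diameter, 70 mm high, near one end of the offcut box (which end varies). Origin: centre of its underside.
- pot: Red pot with steel punches standing in it, one solid piece, 70 mm diameter, 200 mm high with the punches, 110 mm without. Stands about 190 mm from the box centre at the end opposite the jar. Origin: centre of its underside.

How it is judged:
By the outcome, as a careful person would: the job done as asked, in the order asked, and still so for the second after the job is handed in, with the robot touching nothing.
It also fails if it takes over 67 s, if anything falls off the work surface, if the arm or the gripper's body presses on something with over 40 N, if the wrist force passes 120 N, or if a joint passes its speed limit or range.

## Working session

There is one attempt and no reset: what is moved stays moved. The work goes in short steps, Python scripts to look and compute and a tool call to move; the robot and the scene stay as the last step left them, time stands still between calls to the robot, and variables do not carry over. Pictures are saved under pics/ and viewed, at most 13 in all, crops included, and the job is handed in when it is done.

Besides the shell and the picture viewer there is one more tool, called after ">>>" as name(argument=value, ...) on one line, values as JSON. apply_moves: Moves the arm, as the interface text tells. Its arguments: {"type":"object","properties":{"deltas":{"type":"array"},"grip_force":{"type":"number"}},"required":["deltas"]}

```bash
mkdir -p pics; cat > h.py <<'E'
import numpy as np, cv2
from station import ctrl
def shot(n):
    c=ctrl.camera(n); return c
def ray(c,u,v):
    K=c["K"];d=np.linalg.inv(K)@np.array([u,v,1.]);d=np.array([d[0],-d[1],-d[2]])
    P=np.array(c["pose"]);return P[:3,3],P[:3,:3]@d
def onz(c,u,v,z):
    o,d=ray(c,u,v);return o+d*(z-o[2])/d[2]
def proj(c,p):
    P=np.array(c["pose"]);q=P[:3,:3].T@(np.array(p)-P[:3,3]);q=np.array([q[0],-q[1],-q[2]]);w=c["K"]@q;return w[:2]/w[2]
E
python3 - <<'E'
from h import *
for n in("top","side"):
    c=shot(n);cv2.imwrite(f"pics/{n}0.png",c["img"][:,:,::-1])
    print(n,[k for k in c],c["K"].tolist(),np.round(c["pose"],3).tolist())
print(ctrl.get_obs())
E
```

```text
top ['img', 'K', 'pose'] [[471.6745496610972, 0.0, 274.3380825473347], [0.0, 471.6745496610972, 209.27165791102968], [0.0, 0.0, 1.0]] [[-0.005, 0.998, -0.068, 0.452], [-1.0, -0.004, 0.016, -0.04], [0.015, 0.068, 0.998, 1.373], [0.0, 0.0, 0.0, 1.0]]
side ['img', 'K', 'pose'] [[457.59547868051914, 0.0, 282.0742156588969], [0.0, 457.59547868051914, 206.53678676446347], [0.0, 0.0, 1.0]] [[0.86, 0.273, -0.43, 0.107], [-0.51, 0.475, -0.717, -0.768], [0.008, 0.837, 0.548, 0.624], [0.0, 0.0, 0.0, 1.0]]
{'time_s': 0.1, 'qpos': array([ 1.27139606e+00,  3.00405487e-01,  1.52151337e+00, -2.07079963e-05,
        1.32069467e+00, -6.66114402e-02]), 'joint_vel': array([ 1.87217456e-04, -1.88539261e-03, -1.48845262e-03, -4.93079516e-05,
       -2.97077465e-04, -4.65395581e-04]), 'tau': array([-1.93519591e-03, -5.32642686e+01, -3.53278506e+01,  7.08203344e-02,
        2.36076565e-02, -7.61074489e-05]), 'ee_pos': array([0.12683319, 0.5349632 , 0.22995095]), 'eef_rot': array([-3.14057271e+00, -4.79377977e-05,  2.90880894e+00]), 'force': array([ 0.17362219, -0.94754409, -0.27706278]), 'moment': array([-0.01359338,  0.01594284,  0.03309629]), 'grip_force': 0.0, 'grip_width': 0.09396579578581576}
```

View pics/top0.png

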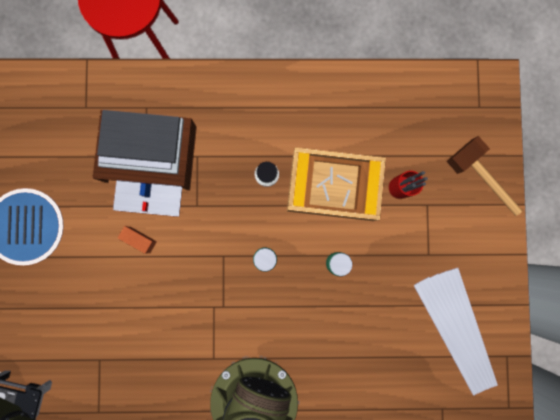

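View pics/side0.png

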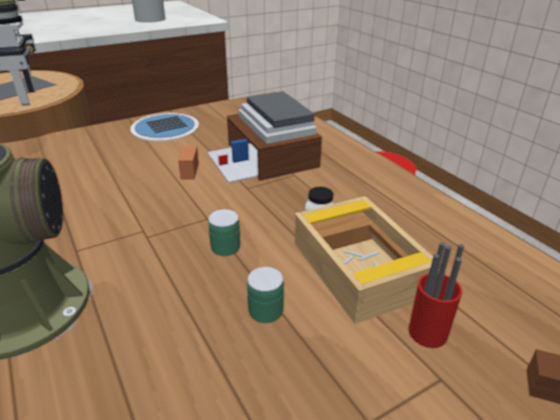

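The top view has x up and y to the left. It shows the rack at (145,150), the cover with its blue handle at (146,188) and red tab at (145,206), and the block at (136,239). The tins are at (265,259) and (340,264), the box at (337,184), the jar at (267,173) and the pot at (407,184). The side view agrees with this.

```bash
cat >> h.py <<'E'
def mask(c,box,f):
    h=cv2.cvtColor(c["img"],cv2.COLOR_RGB2HSV).astype(int);m=f(h[...,0],h[...,1],h[...,2]).astype(np.uint8)
    z=np.zeros_like(m);a,b,d,e=box;z[b:e,a:d]=m[b:e,a:d];return z
def big(m):
    cs=cv2.findContours(m,cv2.RETR_EXTERNAL,cv2.CHAIN_APPROX_NONE)[0]
    return max(cs,key=cv2.contourArea)
def rect(c,m,z,hull=True):
    k=big(m).reshape(-1,2);p=np.array([onz(c,u,v,z)[:2] for u,v in k])*1000
    r=cv2.minAreaRect(p.astype(np.float32));return r
E
python3 - <<'E'
from h import *
c=shot("top");s=shot("side")
R=lambda *a:print(*a)
blk=mask(c,(110,215,165,260),lambda h,s,v:((h<10)|(h>175))&(s>150)&(v>110))
R("block",blk.sum(),rect(c,blk,.06))
tab=mask(c,(130,196,160,216),lambda h,s,v:((h<8)|(h>170))&(s>120))
R("tab",tab.sum(),rect(c,tab,.036),cv2.boundingRect(big(tab)))
hd=mask(c,(125,170,165,205),lambda h,s,v:(h>100)&(h<130)&(s>120))
R("handle",hd.sum(),rect(c,hd,.07),cv2.boundingRect(big(hd)))
cv=mask(c,(105,172,190,222),lambda h,s,v:(s<70)&(v>120))
R("cover",cv.sum(),rect(c,cv,.006))
y=mask(c,(280,140,395,225),lambda h,s,v:(h>20)&(h<30)&(s>200)&(v>180))
n,l,st,ce=cv2.connectedComponentsWithStats(y)
for i in range(1,n):
    if st[i,4]>50: R("lip",st[i],onz(c,*ce[i],.082),rect(c,(l==i).astype(np.uint8),.082))
for b,nm in(((250,245,280,275),"A"),((325,250,356,280),"B")):
    m=mask(c,b,lambda h,s,v:(s<60)&(v>120));R(nm,m.sum(),cv2.minEnclosingCircle(big(m)),onz(c,*cv2.minEnclosingCircle(big(m))[0],.08))
m=mask(c,(252,158,282,190),lambda h,s,v:v<60);R("jar",onz(c,*cv2.minEnclosingCircle(big(m))[0],.07))
# side
for nm,b,f in (("tab",(212,150,232,168),lambda h,s,v:((h<8)|(h>170))&(s>120)&(v>60)),("handle",(228,132,252,168),lambda h,s,v:(h>100)&(h<130)&(s>120)),("block",(170,135,205,185),lambda h,s,v:((h<12)|(h>175))&(s>140)&(v>100))):
    m=mask(s,b,f);R("side",nm,m.sum(),cv2.boundingRect(big(m)))
# rack front edge proj + crops
cr=np.vstack([cv2.resize(c["img"][95:265,85:205],None,fx=5,fy=5,interpolation=2)[:600]])
z=cv2.resize(c["img"][100:260,80:200],(450,600),interpolation=2);z2=cv2.resize(c["img"][140:228,280:395],(350,268),interpolation=2)
o=np.zeros((600,800,3),np.uint8);o[:,:450]=z;o[:268,450:]=z2;z3=cv2.resize(s["img"][120:190,160:260],(350,245),interpolation=2);o[300:545,450:]=z3
cv2.imwrite("pics/crop.png",o[...,::-1])
E
```

```text
block 432 ((459.7920837402344, 325.41497802734375), (88.04074096679688, 38.02780532836914), 60.18975830078125)
tab 40 ((553.1038818359375, 307.5987243652344), (13.053643226623535, 23.310047149658203), 76.78142547607422) (142, 202, 6, 9)
handle 110 ((597.9133911132812, 298.97955322265625), (24.838661193847656, 33.3663444519043), 89.77999114990234) (140, 183, 10, 13)
cover 1856 ((579.3578491210938, 307.27642822265625), (193.641845703125, 89.14373779296875), 84.2835693359375)
lip [294 153  15  53 515] [ 0.6220305  -0.13282806  0.082     ] ((622.6251831054688, -132.9086456298828), (27.21316909790039, 145.7495880126953), 83.35792541503906)
lip [366 161  14  53 522] [ 0.59905499 -0.33100256  0.082     ] ((599.6334228515625, -331.1200256347656), (27.507966995239258, 146.24871826171875), 83.23680114746094)
A 432 ((264.32464599609375, 259.41943359375), 11.701225280761719) [ 0.40248395 -0.03167018  0.08      ]
B 419 ((340.558837890625, 264.0882263183594), 11.610025405883789) [ 0.38855455 -0.23989698  0.08      ]
jar [ 0.64617244 -0.03861723  0.07      ]
side tab 65 (219, 155, 8, 10)
side handle 301 (231, 139, 17, 23)
side block 271 (179, 148, 18, 31)
```

View pics/crop.png

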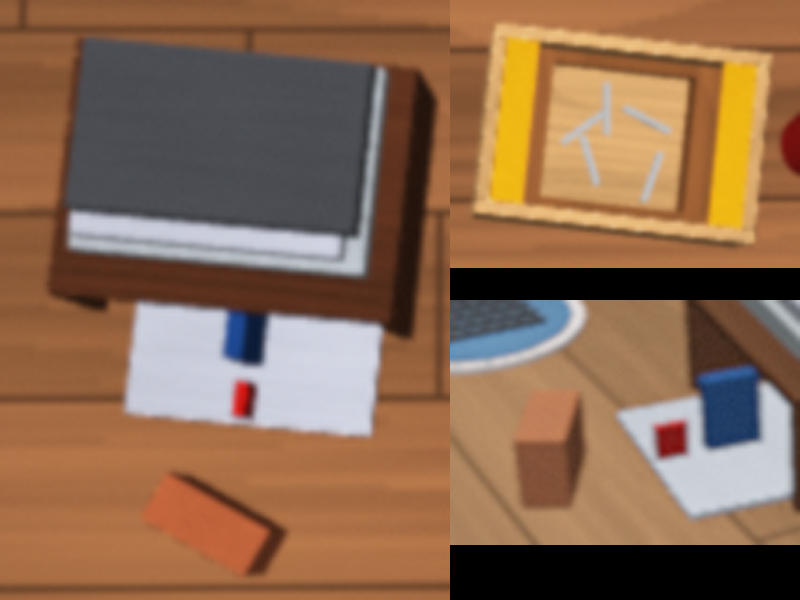

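The crop shows the board's front lower edge at about (144,182) in the full picture, with the tab's top at (144.5,206) in front of it. The block is angled and clear of the cover. I'm moving above the block now.

>>> apply_moves(deltas=[[0, 2.56, -1.61, 0, 0, 0, -0.143], [0, 2.56, -1.61, 0, 0, 0, -0.143], [0, 2.56, -1.61, 0, 0, 0, -0.143], [0, 2.56, -1.61, 0, 0, 0, -0.143], [0, 2.56, -1.61, 0, 0, 0, -0.143], [0, 2.56, -1.61, 0, 0, 0, -0.143], [0, 2.56, -1.61, 0, 0, 0, -0.143], [0, 2.56, -1.61, 0, 0, 0, -0.143], [0, 2.56, -1.61, 0, 0, 0, -0.143], [0, 2.56, -1.61, 0, 0, 0, -0.143]])

```text
time_s: 1.2
ee_pos: [0.3838, 0.3733, 0.2304]
eef_rot: [-3.141, 0.0, 1.473]
force: [0.0, 1.1, 0.2]
grip_width: 0.094
grip_force: 0.0
```

>>> apply_moves(deltas=[[0, 2.56, -1.61, 0, 0, 0, -0.143], [0, 2.56, -1.61, 0, 0, 0, -0.143], [0, 2.56, -1.61, 0, 0, 0, -0.143], [0, 0, 0, 0, 0, 0, 0]], grip_force=20)

```text
time_s: 1.6
ee_pos: [0.4617, 0.324, 0.23]
eef_rot: [3.142, 0.001, 1.043]
force: [-0.7, 0.9, 0.2]
grip_width: 0.0939
grip_force: 0.0
```

```bash
python3 - <<'E'
from h import *
c=shot("top")
for p in((120,179.5),(144,182.1),(170,185)):print(onz(c,*p,.085))
c2=shot("side")
print(proj(c2,[.605,.3047,.07]),proj(c2,[.5529,.3099,.036]),proj(c2,[.46,.325,.06]))
E
```

```text
[0.62258723 0.36220695 0.085     ]
[0.61520583 0.29672225 0.085     ]
[0.60697308 0.22571864 0.085     ]
[238.34058669 141.6798853 ] [221.36353588 155.97257741] [187.16902826 153.57287147]
```

>>> apply_moves(deltas=[[0, 0, 0, -4, 0, 0, 0], [0, 0, 0, -4, 0, 0, 0], [0, 0, 0, -4, 0, 0, 0], [0, 0, 0, -4, 0, 0, 0], [0, 0, 0, -2.4, 0, 0, 0], [140, 0, 0, 0, 0, 0, 0], [255, 0, 0, 0, 0, 0, 0], [255, 0, 0, 0, 0, 0, 0], [255, 0, 0, 0, 0, 0, 0], [255, 0, 0, 0, 0, 0, 0]], grip_force=20)

```text
time_s: 2.7
ee_pos: [0.46, 0.3261, 0.0475]
eef_rot: [3.141, -0.002, 1.05]
force: [0.2, -0.9, -0.2]
grip_width: 0.0576
grip_force: 0.0
```

>>> apply_moves(deltas=[[255, 0, 0, 0, 0, 0, 0], [255, 0, 0, 4, 0, 0, 0], [255, 0, 0, 4, 0, 0, 0], [255, 0, 0, 4, 0, 0, 0], [255, 0, 0, 0, 0, 0, 0]])

```text
time_s: 3.2
ee_pos: [0.4614, 0.3269, 0.1721]
eef_rot: [3.137, -0.008, 1.05]
force: [0.6, 0.5, 0.3]
grip_width: 0.0175
grip_force: 0.0
```

The fingers close more slowly than I allowed, so I lifted without the block. I'll reopen and check it.

>>> apply_moves(deltas=[[0, 0, 0, 0, 0, 0, 0], [0, 0, 0, 0, 0, 0, 0], [0, 0, 0, 0, 0, 0, 0], [0, 0, 0, 0, 0, 0, 0], [0, 0, 0, 0, 0, 0, 0], [0, 0, 0, 0, 0, 0, 0]])

```text
time_s: 3.8
ee_pos: [0.4596, 0.3258, 0.1662]
eef_rot: [-3.141, 0.0, 1.05]
force: [-0.2, -0.8, -0.1]
grip_width: 0.0619
grip_force: 0.0
```

```bash
python3 - <<'E'
from h import *
s=shot("side");m=mask(s,(150,110,225,200),lambda h,s,v:((h<12)|(h>175))&(s>140)&(v>100))
print(m.sum(),cv2.boundingRect(big(m)),ctrl.get_obs()["grip_width"])
c=shot("top");o=np.zeros((450,800,3),np.uint8)
o[:,:400]=cv2.resize(c["img"][190:280,95:175],(400,450));o[:360,400:]=cv2.resize(s["img"][110:200,150:250],(400,360))
cv2.imwrite("pics/c2.png",o[...,::-1])
E
```

```text
322 (179, 148, 18, 31) 0.06550701354630913
```

View pics/c2.png

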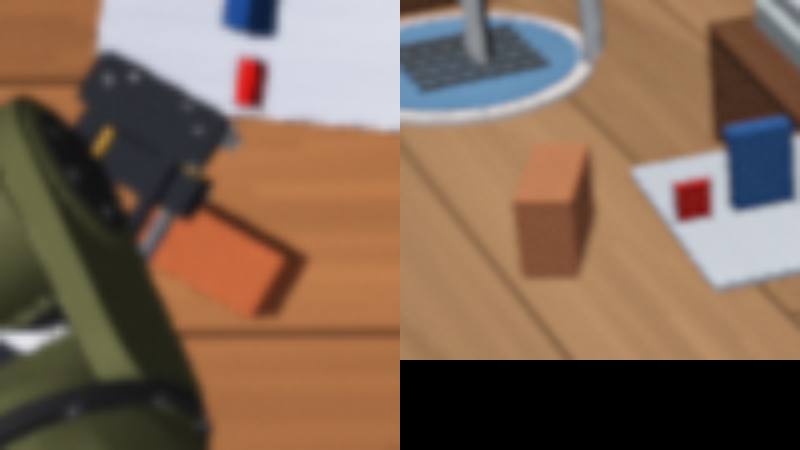

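The block has not moved: its bounding box in the side view is the same, and it is still upright. Trying the grasp again with a longer close.

>>> apply_moves(deltas=[[0, 0, 0, -2, 0, 0, 0], [0, 0, 0, -2, 0, 0, 0], [0, 0, 0, -2, 0, 0, 0], [0, 0, 0, -3, 0, 0, 0], [0, 0, 0, -3, 0, 0, 0], [255, 0, 0, 0, 0, 0, 0], [255, 0, 0, 0, 0, 0, 0], [255, 0, 0, 0, 0, 0, 0], [255, 0, 0, 0, 0, 0, 0], [255, 0, 0, 0, 0, 0, 0]])

```text
time_s: 4.9
ee_pos: [0.4601, 0.3261, 0.0475]
eef_rot: [3.141, -0.001, 1.05]
force: [0.3, -1.1, 0.1]
grip_width: 0.0573
grip_force: 0.0
```

>>> apply_moves(deltas=[[255, 0, 0, 0, 0, 0, 0], [255, 0, 0, 0, 0, 0, 0], [255, 0, 0, 0, 0, 0, 0], [255, 0, 0, 0, 0, 0, 0], [255, 0, 0, 0, 0, 0, 0]])

```text
time_s: 5.4
ee_pos: [0.4597, 0.3259, 0.0467]
eef_rot: [3.142, -0.0, 1.05]
force: [-2.0, -1.0, 4.2]
grip_width: 0.0399
grip_force: 20.0
```

>>> apply_moves(deltas=[[255, 0, 0, 4, 0, 0, 0], [255, 0, 0, 5, 0, 0, 0], [255, -0.53, -3.85, 4, 0, 0, 0.038], [255, -0.53, -3.85, 0, 0, 0, 0.038], [255, -0.53, -3.85, 0, 0, 0, 0.038], [255, -0.53, -3.85, 0, 0, 0, 0.038], [255, -0.53, -3.85, 0, 0, 0, 0.038], [255, -0.53, -3.85, 0, 0, 0, 0.038], [255, -0.53, -3.85, 0, 0, 0, 0.038], [255, -0.53, -3.85, 0, 0, 0, 0.038]])

```text
time_s: 6.4
ee_pos: [0.4172, 0.0204, 0.1721]
eef_rot: [-3.141, 0.0, 1.356]
force: [1.0, -0.7, -2.8]
grip_width: 0.04
grip_force: 20.0
```

>>> apply_moves(deltas=[[255, -0.53, -3.85, 0, 0, 0, 0.038], [255, -0.53, -3.85, 0, 0, 0, 0.038], [255, -0.53, -3.85, 0, 0, 0, 0.038], [255, -0.53, -3.85, 0, 0, 0, 0.038], [255, 0, 0, 0, 0, 0, 0], [255, 0, 0, 0, 0, 0, 0]])

```text
time_s: 7.0
ee_pos: [0.3963, -0.1325, 0.1719]
eef_rot: [-3.141, -0.0, 1.504]
force: [0.0, -0.4, -2.8]
grip_width: 0.0397
grip_force: 20.0
```

>>> apply_moves(deltas=[[255, 0, -0.3, 0, 0, 0, 0], [255, 0, 0, -3, 0, 0, 0], [255, 0, 0, -3, 0, 0, 0], [255, 0, 0, -3, 0, 0, 0], [255, 0, 0, -2, 0, 0, 0], [255, 0, 0, -1, 0, 0, 0], [255, 0, 0, -0.35, 0, 0, 0], [255, 0, 0, 0, 0, 0, 0]])

```text
time_s: 7.8
ee_pos: [0.3969, -0.1349, 0.0491]
eef_rot: [3.141, 0.0, 1.506]
force: [0.2, -0.3, -3.0]
grip_width: 0.0402
grip_force: 20.0
```

```bash
python3 - <<'E'
from h import *
o=ctrl.get_obs();print(o["ee_pos"],o["eef_rot"],o["force"])
s=shot("side");cv2.imwrite("pics/s3.png",cv2.resize(s["img"][170:350,150:330],(600,600))[...,::-1])
c=shot("top")
for cc,bs in((c,((250,245,280,275),(325,250,356,280))),):
  for b in bs:
    m=mask(cc,b,lambda h,s,v:(s<60)&(v>120));print(onz(cc,*cv2.minEnclosingCircle(big(m))[0],.08))
E
```

```text
[ 0.39694058 -0.13493104  0.04910772] [3.14137608e+00 6.52457833e-05 1.50644484e+00] [ 0.16854961 -0.31064365 -2.99995344]
[ 0.40323937 -0.03181529  0.08      ]
[ 0.38864755 -0.24026173  0.08      ]
```

View pics/s3.png

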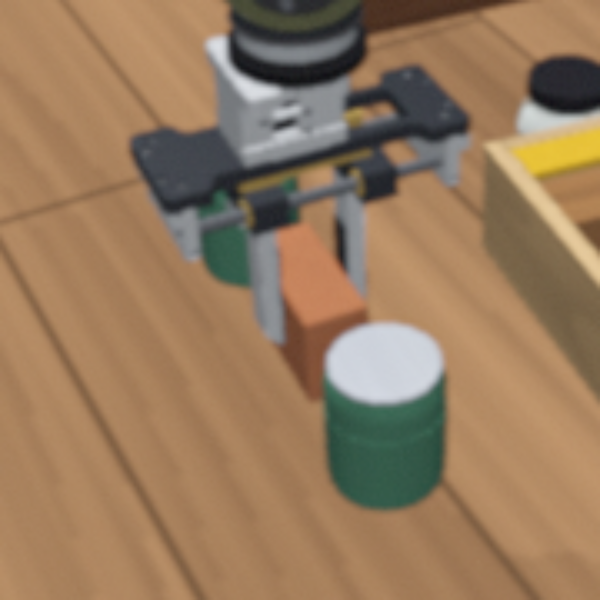

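The block is in line between the tins, just above the bench. Releasing it and lifting away.

>>> apply_moves(deltas=[[255, 0, 0, -0.2, 0, 0, 0], [255, 0, 0, 0, 0, 0, 0], [0, 0, 0, 0, 0, 0, 0], [0, 0, 0, 0, 0, 0, 0], [0, 0, 0, 0, 0, 0, 0], [0, 0, 0, 0, 0, 0, 0], [0, 0, 0, 0, 0, 0, 0], [0, 0, 0, 5, 0, 0, 0], [0, 0, 0, 5, 0, 0, 0], [0, 0, 0, 5, 0, 0, 0]])

```text
time_s: 8.9
ee_pos: [0.3962, -0.1349, 0.1986]
eef_rot: [-3.141, -0.0, 1.506]
force: [1.0, -0.3, 0.0]
grip_width: 0.0932
grip_force: 0.0
```

>>> apply_moves(deltas=[[0, 1.25, 3.7, 0, 0, 0, 0.128], [0, 1.25, 3.7, 0, 0, 0, 0.128], [0, 1.25, 3.7, 0, 0, 0, 0.128], [0, 1.25, 3.7, 0, 0, 0, 0.128], [0, 1.25, 3.7, 0, 0, 0, 0.128], [0, 1.25, 3.7, 0, 0, 0, 0.128], [0, 1.25, 3.7, 0, 0, 0, 0.128], [0, 1.25, 3.7, 0, 0, 0, 0.128], [0, 1.25, 3.7, 0, 0, 0, 0.128], [0, 1.25, 3.7, 0, 0, 0, 0.128]])

```text
time_s: 9.9
ee_pos: [0.5218, 0.2365, 0.1967]
eef_rot: [-3.141, -0.0, 2.791]
force: [0.8, -0.3, 0.6]
grip_width: 0.0934
grip_force: 0.0
```

```bash
python3 - <<'E'
from h import *
c=shot("top")
blk=mask(c,(275,240,325,285),lambda h,s,v:((h<10)|(h>175))&(s>150)&(v>110))
print(blk.sum(),rect(c,blk,.06))
E
```

```text
435 ((396.7854309082031, -131.86080932617188), (86.0940170288086, 38.61914825439453), 89.60608673095703)
```

>>> apply_moves(deltas=[[140, 1.3, 3.7, 0, 0, 0, 0.126], [140, 1.3, 3.7, 0, 0, 0, 0.125], [140, 0, 0, -4, 0, 0, 0], [140, 0, 0, -4, 0, 0, 0], [140, 0, 0, -4, 0, 0, 0], [140, 0, 0, -2, 0, 0, 0], [140, 0, 0, -1.5, 0, 0, 0], [140, 0, 0, 0, 0, 0, 0]], grip_force=30)

```text
time_s: 10.75
ee_pos: [0.547, 0.3084, 0.0401]
eef_rot: [-3.14, -0.002, 3.037]
force: [-0.1, 0.5, 0.3]
grip_width: 0.0419
grip_force: 0.0
```

```bash
python3 - <<'E'
from h import *
o=ctrl.get_obs();print(o["ee_pos"],o["eef_rot"],o["force"],o["grip_width"])
s=shot("side");cv2.imwrite("pics/s4.png",cv2.resize(s["img"][90:190,160:280],(720,600))[...,::-1])
E
```

```text
[0.54696434 0.30842447 0.04007009] [-3.14009583e+00 -2.40209431e-03  3.03660643e+00] [-0.08393294  0.4509917   0.30633496] 0.041886448615632656
```

View pics/s4.png

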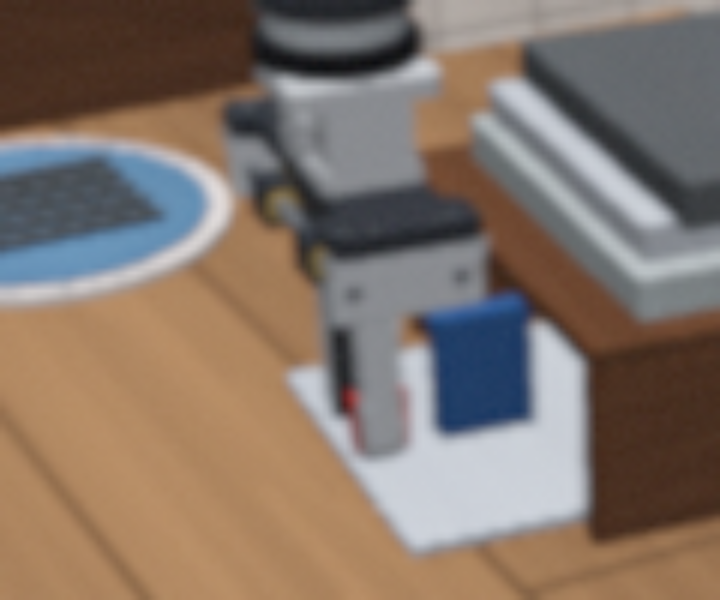

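The fingers straddle the tab, which sits behind the near finger, and nothing touches the rack. Lowering a little more and closing.

>>> apply_moves(deltas=[[140, 0, 0, -0.4, 0, 0, 0], [255, 0, 0, 0, 0, 0, 0], [255, 0, 0, 0, 0, 0, 0], [255, 0, 0, 0, 0, 0, 0], [255, 0, 0, 0, 0, 0, 0], [255, 0, 0, 0, 0, 0, 0], [255, 0, 0, 0, 0, 0, 0], [255, 0, 0, 0, 0, 0, 0], [255, 0, 0, 0, 0, 0, 0]])

```text
time_s: 11.7
ee_pos: [0.5478, 0.3091, 0.0381]
eef_rot: [3.141, 0.001, 3.037]
force: [-0.2, 1.7, 5.3]
grip_width: 0.0098
grip_force: 30.0
```

>>> apply_moves(deltas=[[255, -1, 0.1, 0, 0, 0, 0], [255, -1.5, 0.15, 0, 0, 0, 0], [255, -1.5, 0.15, 0, 0, 0, 0], [255, -1.5, 0.15, 0, 0, 0, 0], [255, -1.5, 0.15, 0, 0, 0, 0], [255, -1.5, 0.15, 0, 0, 0, 0], [255, -1.5, 0.15, 0, 0, 0, 0], [255, -1.5, 0.15, 0, 0, 0, 0], [255, -1, 0.1, 0, 0, 0, 0], [255, 0, 0, 0, 0, 0, 0]])

```text
time_s: 12.7
ee_pos: [0.4212, 0.3214, 0.0381]
eef_rot: [-3.141, -0.001, 3.037]
force: [-8.7, 0.2, 12.2]
grip_width: 0.0096
grip_force: 30.0
```

```bash
python3 - <<'E'
from h import *
o=ctrl.get_obs();print(o["ee_pos"],o["eef_rot"],o["force"],o["grip_width"])
s=shot("side");
hd=mask(s,(150,100,260,200),lambda h,s,v:(h>100)&(h<130)&(s>120)&(v>40));print(cv2.boundingRect(big(hd)),proj(s,[.485,.316,.07]),proj(s,[.605,.3047,.07]))
E
```

```text
[0.42118058 0.3213843  0.03809558] [-3.14113551e+00 -1.22130726e-03  3.03712787e+00] [-8.74667476  0.16080423 12.1731062 ] 0.009591509381140435
(188, 148, 18, 23) [196.71017675 149.50296143] [238.34058669 141.6798853 ]
```

>>> apply_moves(deltas=[[100, 0, 0, 0, 0, 0, 0], [100, 0, 0, 0, 0, 0, 0], [100, 0, 0, 0, 0, 0, 0], [100, 0, 0, 0, 0, 0, 0], [100, 0, 0, 0, 0, 0, 0], [100, 0, 0, 3, 0, 0, 0], [100, 0, 0, 5, 0, 0, 0], [100, 0, 0, 5, 0, 0, 0], [100, -4, 4, 0, 0, 0, 0], [100, -4, 4, 0, 0, 0, 0]])

```text
time_s: 13.75
ee_pos: [0.3519, 0.3926, 0.1694]
eef_rot: [3.139, 0.002, 3.034]
force: [1.0, 0.3, 0.1]
grip_width: 0.0569
grip_force: 0.0
```

>>> apply_moves(deltas=[[100, -4, 4, 0, 0, 0, 0], [100, -4, 4, 0, 0, 0, 0], [100, -2, 3, 0, 0, 0, 0], [100, 0, 0, 0, 0, 0, 0]])

```text
time_s: 14.15
ee_pos: [0.2586, 0.4953, 0.1676]
eef_rot: [3.141, -0.0, 3.041]
force: [0.0, 0.1, 0.7]
grip_width: 0.0575
grip_force: 0.0
```

```bash
python3 - <<'E'
from h import *
o=ctrl.get_obs();print(o["ee_pos"],o["eef_rot"],o["force"],o["grip_width"])
c=shot("top");s=shot("side")
cv=mask(c,(95,160,210,275),lambda h,s,v:(s<70)&(v>120));print(rect(c,cv,.006))
hd=mask(c,(100,170,200,265),lambda h,s,v:(h>100)&(h<130)&(s>120)&(v>40));print("handle",rect(c,hd,.07),cv2.boundingRect(big(hd)))
z=np.zeros((480,800,3),np.uint8);z[:,:400]=cv2.resize(c["img"][140:272,90:200],(400,480));z[:400,400:]=cv2.resize(s["img"][100:210,130:240],(400,400))
cv2.imwrite("pics/c5.png",z[...,::-1])
E
```

```text
[0.25855232 0.49526425 0.16762077] [ 3.14124345e+00 -3.00948534e-04  3.04078409e+00] [0.03924355 0.13910631 0.66751108] 0.057521662478938966
((478.75225830078125, 315.02655029296875), (192.8670196533203, 144.16990661621094), 84.13909912109375)
handle ((479.1440734863281, 308.40435791015625), (24.68754005432129, 43.93649673461914), 89.72623443603516) (136, 224, 10, 17)
```

View pics/c5.png

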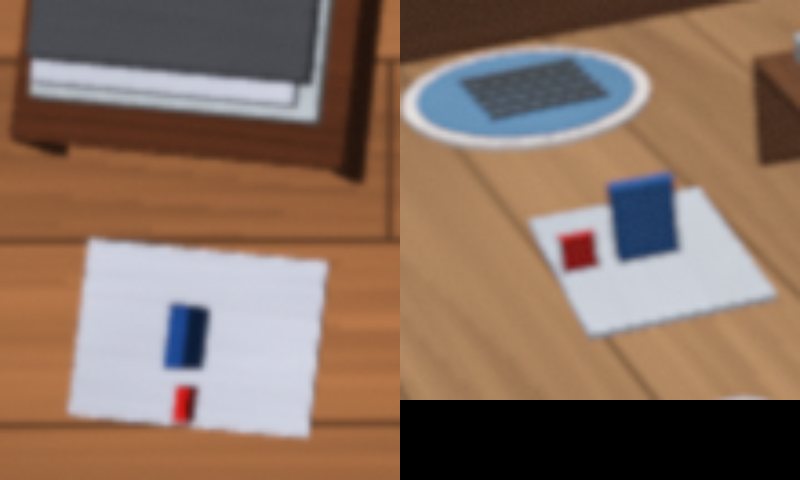

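The cover lies flat and well clear of the rack, with its centre near (0.479, 0.315). Now gripping the blue handle.

>>> apply_moves(deltas=[[120, 4, -3.3, 0, 0, 0, 0], [120, 4, -3.3, 0, 0, 0, 0], [120, 4, -3.3, 0, 0, 0, 0], [120, 4, -3.3, 0, 0, 0, 0], [120, 4, -3.3, 0, 0, 0, 0], [120, 2, -1.5, 0, 0, 0, 0], [120, 0, 0, -3, 0, 0, 0], [120, 0, 0, -4, 0, 0, 0], [120, 0, 0, -4, 0, 0, 0], [120, 0, 0, 0, 0, 0, 0]], grip_force=50)

```text
time_s: 15.25
ee_pos: [0.4723, 0.316, 0.0533]
eef_rot: [-3.137, -0.007, 3.035]
force: [-0.7, -0.1, 0.6]
grip_width: 0.0504
grip_force: 0.0
```

>>> apply_moves(deltas=[[255, 0, 0, 0, 0, 0, 0], [255, 0, 0, 0, 0, 0, 0], [255, 0, 0, 0, 0, 0, 0], [255, 0, 0, 0, 0, 0, 0], [255, 0, 0, 0, 0, 0, 0], [255, 0, 0, 0, 0, 0, 0], [255, 0, 0, 0, 0, 0, 0], [255, 0, 0, 0, 0, 0, 0]])

```text
time_s: 16.05
ee_pos: [0.4744, 0.3185, 0.0589]
eef_rot: [3.141, 0.001, 3.037]
force: [-1.4, -4.5, 8.4]
grip_width: 0.0155
grip_force: 50.0
```

>>> apply_moves(deltas=[[255, 0, 0, 2, 0, 0, 0], [255, 0, 0, 4, 0, 0, 0], [255, 0, 0, 4, 0, 0, 0], [255, 0.5, -2, 3, 0, 0, 0], [255, 0.9, -3.7, 0, 0, 0, 0], [255, 0.9, -3.7, 0, 0, 0, 0], [255, 0.9, -3.7, 0, 0, 0, 0], [255, 0.9, -3.7, 0, 0, 0, 0], [255, 0.9, -3.7, 0, 0, 0, 0], [255, 0.9, -3.7, 0, 0, 0, 0]])

```text
time_s: 17.05
ee_pos: [0.5328, 0.0752, 0.1875]
eef_rot: [3.142, -0.001, 3.037]
force: [0.4, -0.0, -5.3]
grip_width: 0.0159
grip_force: 50.0
```

>>> apply_moves(deltas=[[255, 0.9, -3.7, 0, 0, 0, -0.006], [255, 0.9, -3.7, 0, 0, 0, -0.006], [255, 0.9, -3.7, 0, 0, 0, 0], [255, 0.9, -3.7, 0, 0, 0, 0], [255, 0.9, -3.7, 0, 0, 0, 0], [255, 0.9, -3.7, 0, 0, 0, 0], [255, 0.9, -3.7, 0, 0, 0, 0], [255, 0.9, -3.7, 0, 0, 0, 0], [255, 0.5, -1, 0, 0, 0, 0], [255, 0, 0, 0, 0, 0, 0]])

```text
time_s: 18.05
ee_pos: [0.6099, -0.2303, 0.1867]
eef_rot: [3.141, -0.001, 3.023]
force: [-0.2, 1.1, -5.8]
grip_width: 0.0159
grip_force: 50.0
```

>>> apply_moves(deltas=[[255, 0, 0, 0, 0, 0, 0], [255, 0, 0, 0, 0, 0, 0]])

```text
time_s: 18.25
ee_pos: [0.61, -0.2279, 0.1878]
eef_rot: [3.141, -0.0, 3.026]
force: [-1.1, 0.1, -5.0]
grip_width: 0.0157
grip_force: 50.0
```

```bash
python3 - <<'E'
from h import *
o=ctrl.get_obs();print(o["ee_pos"],o["eef_rot"],o["force"],o["grip_width"])
c=shot("top");s=shot("side")
z=np.zeros((480,800,3),np.uint8);z[:,:480]=cv2.resize(c["img"][125:235,275:385+10],(480,480))[:,:480];z[:320,480:]=cv2.resize(s["img"][170:330,290:450],(320,320))
cv2.imwrite("pics/c6.png",z[...,::-1])
E
```

```text
[ 0.60996164 -0.22793384  0.1877599 ] [ 3.14122289e+00 -4.62524649e-04  3.02611325e+00] [-1.14017512  0.1336855  -5.01510767] 0.0157170704516773
```

View pics/c6.png

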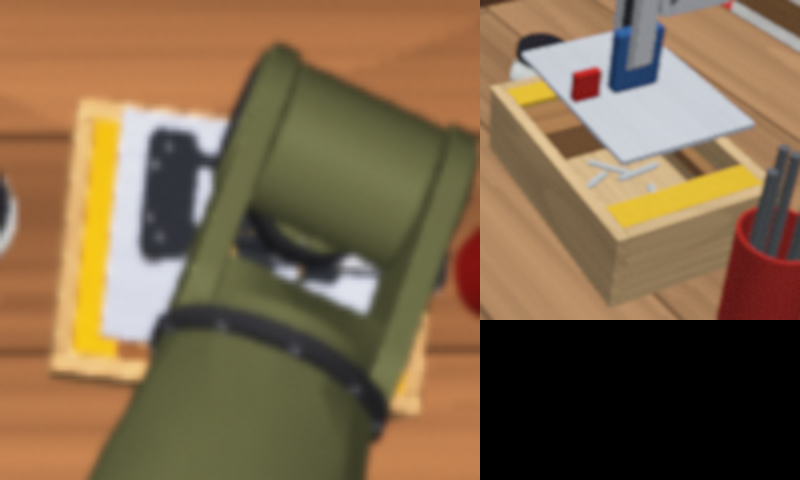

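The top view shows the cover over the box. In the side view it hangs level above the opening, with corners near (311,197), (361,251) and (426,231). I'll measure the cover and the box in that same view.

```bash
python3 - <<'E'
from h import *
o=ctrl.get_obs();s=shot("side");c=shot("top");t=o["ee_pos"]
zt=t[2]-.059+.006
def fit(n,c,box,f,z):
    m=mask(c,box,f);k=np.vstack([q.reshape(-1,2) for q in cv2.findContours(m,0,1)[0] if cv2.contourArea(q)>60])
    p=np.array([onz(c,u,v,z)[:2] for u,v in k],np.float32)*1000;r=cv2.minAreaRect(p);print(n,r)
    cv2.imwrite("pics/m_%s.png"%n,m*255)
fit("cover",s,(300,180,440,255),lambda h,s,v:(s<35)&(v>165),zt)
w=mask(s,(300,180,440,255),lambda h,s,v:(s<35)&(v>165))
# corners: extreme points
k=big(w).reshape(-1,2);
for nm,i in(("L",k[:,0].argmin()),("F",k[:,1].argmax()),("R",k[:,0].argmax())):print(nm,k[i],onz(s,*k[i],zt))
y=mask(s,(280,190,445,310),lambda h,s,v:(h>20)&(h<30)&(s>200)&(v>150))
n,l,st,ce=cv2.connectedComponentsWithStats(y)
for i in range(1,n):
    if st[i,4]>40:print(st[i],rect(s,(l==i).astype(np.uint8),.082))
print(t)
E
```

```text
cover ((605.490478515625, -226.08694458007812), (194.7549285888672, 170.47755432128906), 84.56803131103516)
L [312 196] [ 0.56295824 -0.12521965  0.13508484]
F [361 250] [ 0.53838155 -0.312082    0.13508484]
R [426 231] [ 0.67521893 -0.32795225  0.13508484]
[ 0.61010132 -0.22818456  0.18808484]
```

```bash
python3 - <<'E'
from h import *
s=shot("side")
y=mask(s,(280,190,445,310),lambda h,s,v:(h>20)&(h<32)&(s>215)&(v>110))
n,l,st,ce=cv2.connectedComponentsWithStats(y)
for i in range(1,n):
    if st[i,4]>40:print(st[i],rect(s,(l==i).astype(np.uint8),.082))
im=cv2.imread("pics/side0.png");c0=dict(s);c0["img"]=im[...,::-1].copy()
y=mask(c0,(280,190,445,310),lambda h,s,v:(h>20)&(h<32)&(s>215)&(v>110))
n,l,st,ce=cv2.connectedComponentsWithStats(y)
for i in range(1,n):
    if st[i,4]>40:print("orig",st[i],rect(c0,(l==i).astype(np.uint8),.082))
E
python3 - <<'E'
from h import *
im=cv2.imread("pics/side0.png");c0=shot("side");c0["img"]=im[...,::-1].copy()
h=cv2.cvtColor(im,cv2.COLOR_BGR2HSV);print(h[212,335],h[268,395],h[265,430],h[230,305])
y=mask(c0,(280,190,445,310),lambda h,s,v:(h>=21)&(h<34)&(s>190)&(v>100));print(y.sum())
n,l,st,ce=cv2.connectedComponentsWithStats(y)
for i in range(1,n):
    if st[i,4]>20:print("orig",st[i],rect(c0,(l==i).astype(np.uint8),.082))
E
```

```text
[ 24 195 225] [ 23 193 225] [ 18  91 182] [ 18 109 117]
1187
orig [306 202  64  21 495] ((625.9805908203125, -134.57656860351562), (28.944276809692383, 141.72393798828125), 82.85244750976562)
orig [356 254  72  29 692] ((602.8333129882812, -327.98712158203125), (27.401111602783203, 143.5280303955078), 84.10279846191406)
```

The two views agree: the cover is about 4 mm too far in box x and 4 mm in box y. Correcting x, then tilting the jar end (+y) down by 20°.

>>> apply_moves(deltas=[[255, -0.2, 0, 0, -0.058, 0.0067, 0], [255, -0.2, 0, 0, -0.058, 0.0067, 0], [255, 0, 0, 0, -0.058, 0.0067, 0], [255, 0, 0, 0, -0.058, 0.0067, 0], [255, 0, 0, 0, -0.058, 0.0067, 0], [255, 0, 0, 0, -0.057, 0.0067, 0], [255, 0, 0, 0, 0, 0, 0], [255, 0, 0, 0, 0, 0, 0]])

```text
time_s: 19.35
ee_pos: [0.6061, -0.229, 0.1878]
eef_rot: [-2.794, 0.001, 3.025]
force: [0.1, 0.5, -5.3]
grip_width: 0.0158
grip_force: 50.0
```

```bash
cat >> h.py <<'E'
from scipy.spatial.transform import Rotation as Ro
def cov():
    o=ctrl.get_obs();T=Ro.from_euler("xyz",o["eef_rot"]);t=o["ee_pos"]
    b=Ro.from_euler("z",-6.7,degrees=True).inv()
    # cover axes in tool: tool z down -> cover z up ; cover x = -tool x? use yaw-pi
    C=T*Ro.from_euler("y",180,degrees=True)
    B0=np.array([.6109,-.232,0])
    f=lambda p:np.round(b.apply(t+C.apply(np.array(p))-B0)*1000,1)
    ang=(b*C).as_euler("xyz",degrees=True)
    print("t",o["time_s"],"tcp",np.round(t,4),"boxtcp",np.round(b.apply(t-B0)*1000,1),"ang",np.round(ang,2),"F",np.round(o["force"],1),"M",np.round(o["moment"],2),"w",o["grip_width"])
    for n,y in(("A",.095),("O",0),("B",-.095)):print(n,f([.0045,y,-.059]),"top",f([.0045,y,-.053]))
E
python3 -c "
from h import *
cov()"
```

```text
t 19.35 tcp [ 0.6061 -0.229   0.1878] boxtcp [ -5.1   2.4 187.8] ang [-19.9   -0.03   0.03] F [ 0.1  0.5 -5.3] M [ 0.56 -0.01  0.04] w 0.015834229596085946
A [ -0.6  71.7 100. ] top [ -0.6  73.7 105.6]
O [ -0.6 -17.7 132.4] top [ -0.6 -15.6 138. ]
B [  -0.5 -107.   164.7] top [  -0.5 -104.9  170.3]
```

>>> apply_moves(deltas=[[255, 0, 0, -1, 0, 0, 0], [255, 0, 0, -1, 0, 0, 0], [255, 0, 0, -1, 0, 0, 0], [255, 0, 0, -0.7, 0, 0, 0], [255, 0, 0, -0.5, 0, 0, 0], [255, 0, 0, 0, 0, 0, 0]])

```text
time_s: 19.95
ee_pos: [0.6058, -0.2293, 0.1449]
eef_rot: [-2.793, -0.001, 3.025]
force: [0.3, -0.5, -4.9]
grip_width: 0.0155
grip_force: 50.0
```

```bash
python3 -c "
from h import *
cov();s=shot('side');cv2.imwrite('pics/s7.png',cv2.resize(s['img'][160:330,280:450],(600,600))[...,::-1])"
```

```text
t 19.95 tcp [ 0.6058 -0.2293  0.1449] boxtcp [ -5.4   2.1 144.9] ang [-2.e+01  4.e-02  1.e-02] F [ 0.3 -0.5 -4.9] M [0.64 0.01 0.01] w 0.01551101509733415
A [-1.  71.2 56.9] top [-1.  73.3 62.6]
O [ -0.9 -18.   89.4] top [ -0.9 -16.   95.1]
B [  -0.9 -107.3  121.9] top [  -0.9 -105.3  127.5]
```

View pics/s7.png

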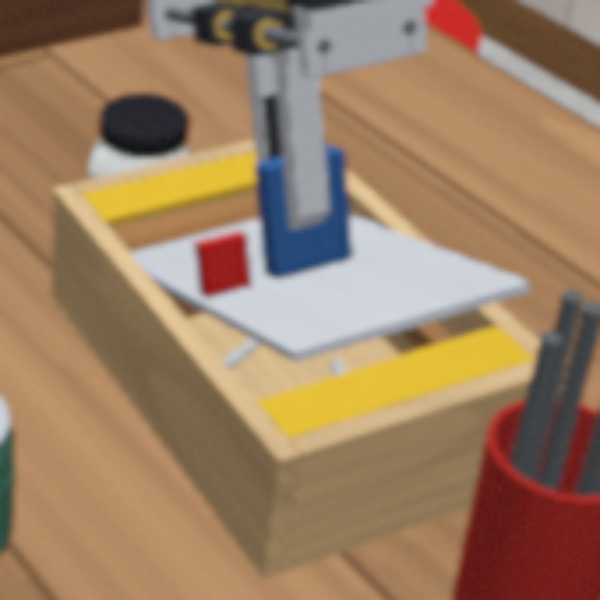

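The jar end has dropped below lip level inside the opening, and the other end is above the pot-side lip. Now sliding it under the jar-side lip.

>>> apply_moves(deltas=[[255, 0.1, 0.8, 0, 0, 0, 0], [255, 0.1, 0.8, 0, 0, 0, 0], [255, 0.1, 0.9, 0, 0, 0, 0], [255, 0.1, 0.8, 0, 0, 0, 0], [255, 0, 0, 0, 0, 0, 0]])

```text
time_s: 20.5
ee_pos: [0.6104, -0.1949, 0.1459]
eef_rot: [-2.792, 0.001, 3.026]
force: [0.4, 0.5, -6.0]
grip_width: 0.0156
grip_force: 50.0
```

```bash
python3 -c "
from h import *
cov()"
```

```text
t 20.5 tcp [ 0.6104 -0.1949  0.1459] boxtcp [ -4.8  36.8 145.9] ang [-20.    -0.04   0.09] F [ 0.4  0.5 -6. ] M [ 0.52 -0.06  0.01] w 0.015569000208030823
A [ -0.4 105.9  58. ] top [ -0.4 107.9  63.7]
O [-0.3 16.6 90.5] top [-0.3 18.6 96.2]
B [-1.00e-01 -7.27e+01  1.23e+02] top [-1.000e-01 -7.060e+01  1.286e+02]
```

>>> apply_moves(deltas=[[255, -0.037, -0.313, -0.365, 0.0433, -0.0051, 0], [255, -0.037, -0.313, -0.365, 0.0433, -0.0051, 0], [255, -0.032, -0.268, -0.4, 0.0433, -0.0051, 0], [255, -0.032, -0.268, -0.4, 0.0433, -0.0051, 0], [255, 0, 0, 0, 0, 0, 0]])

```text
time_s: 21.0
ee_pos: [0.6083, -0.2091, 0.1302]
eef_rot: [-2.967, 0.0, 3.023]
force: [-0.3, 0.9, -5.7]
grip_width: 0.0159
grip_force: 50.0
```

```bash
python3 -c "
from h import *
cov();s=shot('side');cv2.imwrite('pics/s8.png',cv2.resize(s['img'][180:310,300:430],(600,600),interpolation=2)[...,::-1])"
```

```text
t 21.0 tcp [ 0.6083 -0.2091  0.1302] boxtcp [ -5.3  22.5 130.2] ang [-10.    -0.    -0.07] F [-0.3  0.9 -5.7] M [ 0.3  -0.04 -0.06] w 0.015870872246916953
A [ -0.7 105.8  55.6] top [ -0.7 106.8  61.5]
O [-0.8 12.2 72.1] top [-0.8 13.3 78. ]
B [ -0.9 -81.3  88.6] top [ -0.9 -80.3  94.5]
```

View pics/s8.png

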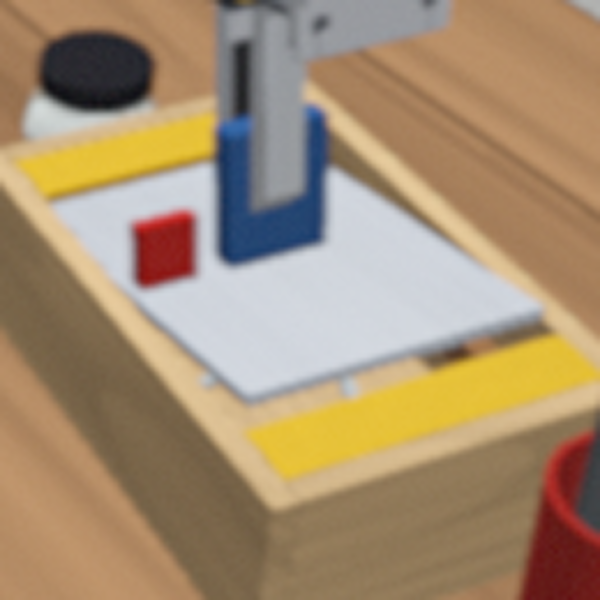

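A 10° tilt remains, with the free end just above the pot-side lip. Arm lag left it about 4 mm short, so I'll make that up before flattening.

>>> apply_moves(deltas=[[255, 0.05, 0.4, 0, 0, 0, 0], [255, 0, 0, 0, 0, 0, 0], [255, -0.02, -0.2, -0.36, 0.0433, -0.0051, 0], [255, -0.02, -0.2, -0.36, 0.0433, -0.0051, 0], [255, 0, 0, 0, 0, 0, 0]])

```text
time_s: 21.55
ee_pos: [0.6086, -0.2083, 0.123]
eef_rot: [-3.054, 0.0, 3.024]
force: [0.8, -0.8, -5.3]
grip_width: 0.0161
grip_force: 50.0
```

```bash
python3 -c "
from h import *
cov()"
```

```text
t 21.55 tcp [ 0.6086 -0.2083  0.123 ] boxtcp [ -5.1  23.3 123. ] ang [-5.02 -0.   -0.02] F [ 0.8 -0.8 -5.3] M [ 0.13  0.03 -0.03] w 0.01606756032002205
A [ -0.5 112.7  55.9] top [ -0.5 113.3  61.9]
O [-0.6 18.1 64.2] top [-0.6 18.6 70.2]
B [ -0.6 -76.5  72.6] top [ -0.6 -76.   78.5]
```

>>> apply_moves(deltas=[[255, -0.03, -0.25, -0.3, 0.029, -0.0034, 0], [255, -0.03, -0.25, -0.3, 0.029, -0.0034, 0], [255, -0.03, -0.25, -0.3, 0.029, -0.0034, 0], [255, 0, 0, -0.1, 0, 0, 0], [255, 0, 0, 0, 0, 0, 0]])

```text
time_s: 22.05
ee_pos: [0.6079, -0.2152, 0.1133]
eef_rot: [-3.14, 0.0, 3.025]
force: [-0.7, 0.7, -6.4]
grip_width: 0.0155
grip_force: 50.0
```

```bash
python3 -c "
from h import *
cov()"
```

```text
t 22.05 tcp [ 0.6079 -0.2152  0.1133] boxtcp [ -4.9  16.4 113.3] ang [-0.11 -0.02  0.02] F [-0.7  0.7 -6.4] M [0.02 0.06 0.  ] w 0.015470202537803287
A [ -0.4 111.3  54.1] top [ -0.4 111.3  60.1]
O [-0.4 16.3 54.3] top [-0.4 16.3 60.3]
B [ -0.4 -78.7  54.5] top [ -0.4 -78.7  60.5]
```

It is flat with no contact. Centring it under both lips, then lowering.

>>> apply_moves(deltas=[[255, -0.05, -0.42, 0, 0, 0, 0], [255, -0.05, -0.42, 0, 0, 0, 0], [255, -0.05, -0.42, 0, 0, 0, 0], [255, -0.05, -0.42, 0, 0, 0, 0], [255, 0, 0, 0, 0, 0, 0], [255, 0, 0, -0.2, 0, 0, 0], [255, 0, 0, -0.15, 0, 0, 0], [255, 0, 0, 0, 0, 0, 0]])

```text
time_s: 22.85
ee_pos: [0.6057, -0.2321, 0.1094]
eef_rot: [3.142, 0.0, 3.025]
force: [-0.2, 0.8, -5.6]
grip_width: 0.0158
grip_force: 50.0
```

```bash
python3 -c "
from h import *
cov();s=shot('side');cv2.imwrite('pics/s9.png',cv2.resize(s['img'][180:310,300:430],(600,600),interpolation=2)[...,::-1])"
```

```text
t 22.85 tcp [ 0.6057 -0.2321  0.1094] boxtcp [ -5.1  -0.7 109.4] ang [ 0.   -0.    0.01] F [-0.2  0.8 -5.6] M [ 0.01 -0.01 -0.02] w 0.01577601493246661
A [-0.6 94.3 50.4] top [-0.6 94.3 56.4]
O [-0.6 -0.7 50.4] top [-0.6 -0.7 56.4]
B [ -0.6 -95.7  50.4] top [ -0.6 -95.7  56.4]
```

>>> apply_moves(deltas=[[255, 0, 0, -0.15, 0, 0, 0], [255, 0, 0, 0, 0, 0, 0], [150, 0, 0, 0, 0, 0, 0], [150, 0, 0, 0, 0, 0, 0], [150, 0, 0, 0, 0, 0, 0], [150, 0, 0, 0, 0, 0, 0], [150, 0, 0, 3, 0, 0, 0], [150, 0, 0, 5, 0, 0, 0], [150, 0, 0, 5, 0, 0, 0], [150, -2, 4, 0, 0, 0, 0]])

```text
time_s: 23.9
ee_pos: [0.5889, -0.1956, 0.2463]
eef_rot: [-3.137, 0.014, 3.022]
force: [1.3, 0.8, -0.7]
grip_width: 0.0387
grip_force: 0.0
```

>>> apply_moves(deltas=[[150, -2, 4, 0, 0, 0, 0], [150, -2, 4, 0, 0, 0, 0], [150, -2, 4, 0, 0, 0, 0], [150, -2, 4, 0, 0, 0, 0], [150, -2, 4, 0, 0, 0, 0], [150, -2, 4, 0, 0, 0, 0], [150, 0, 4, 0, 0, 0, 0], [150, 0, 0, 0, 0, 0, 0]])

```text
time_s: 24.7
ee_pos: [0.4653, 0.0911, 0.2388]
eef_rot: [3.141, 0.002, 3.029]
force: [0.2, -1.2, 0.5]
grip_width: 0.0387
grip_force: 0.0
```

```bash
python3 - <<'E'
from h import *
o=ctrl.get_obs();print(o["time_s"],o["ee_pos"],o["force"])
c=shot("top");s=shot("side")
cv=mask(c,(280,140,395,225),lambda h,s,v:(s<60)&(v>120));r=rect(c,cv,.056);print("cover visible",r)
hd=mask(c,(300,150,380,220),lambda h,s,v:(h>100)&(h<130)&(s>120)&(v>40));print("handle",rect(c,hd,.12))
hd=mask(s,(300,180,430,300),lambda h,s,v:(h>100)&(h<130)&(s>120)&(v>40));b=cv2.boundingRect(big(hd));print(b,proj(s,[.611,-.232,.12]))
blk=mask(c,(275,240,325,285),lambda h,s,v:((h<10)|(h>175))&(s>150)&(v>110));print("block",rect(c,blk,.06))
for q in((250,245,280,275),(325,250,356,280)):
    m=mask(c,q,lambda h,s,v:(s<60)&(v>120));print(onz(c,*cv2.minEnclosingCircle(big(m))[0],.08))
m=mask(c,(252,158,282,190),lambda h,s,v:v<60);print("jar",onz(c,*cv2.minEnclosingCircle(big(m))[0],.07))
z=np.zeros((600,800,3),np.uint8);z[:400,:400]=cv2.resize(c["img"][130:290,250:410],(400,400));z[:400,400:]=cv2.resize(s["img"][170:350,270:450],(400,400))
cv2.imwrite("pics/f.png",z[:400,:,::-1])
E
```

```text
24.7 [0.46533921 0.09109309 0.23880317] [ 0.22108229 -1.16150025  0.4595774 ]
cover visible ((610.627197265625, -235.17730712890625), (171.02410888671875, 141.7174530029297), 83.27067565917969)
handle ((607.9503784179688, -228.7232208251953), (18.792673110961914, 46.04755401611328), 89.1435546875)
(351, 218, 25, 32) [363.5018916  221.59903603]
block ((396.78387451171875, -131.86080932617188), (86.09400939941406, 38.616004943847656), 89.60607147216797)
[ 0.40323937 -0.03181529  0.08      ]
[ 0.38852352 -0.23973536  0.08      ]
jar [ 0.64548109 -0.03761223  0.07      ]
```

View pics/f.png

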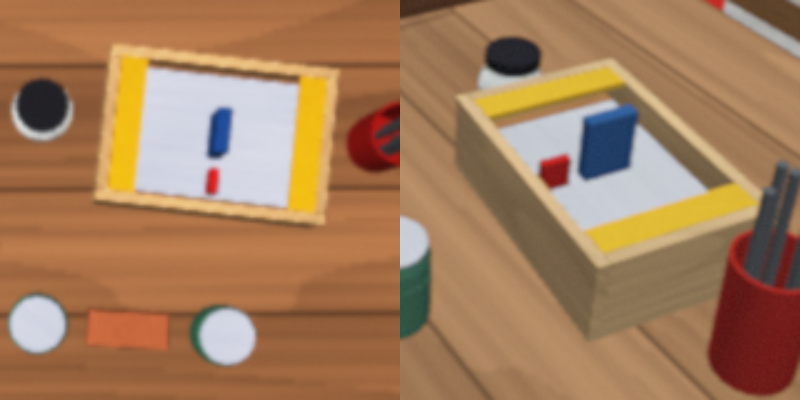

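The cover lies flat in the box with both ends under the lips. The handle reads within about 4 mm of the centre. The block stands between the tins, about 4 mm from the midpoint, and the tins, jar and pot look undisturbed. Handing in.

```bash
python3 -c "
from station import ctrl
print(ctrl.hand_in())"
```

```text
the job is handed in; nothing more can be done
None
```

The job is done and handed in at about 25 s. The block stands about 4 mm off midway between the tins. The cover was drawn clear of the rack, released, then laid flat on the box ledges with both ends under the lips and the handle within about 4 mm of centre.

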